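Put the loose tenons away by length in the dry box and clamp its lid

ROBOT

A 6-joint arm with a two-finger parallel gripper is mounted at the origin on the work surface; the furniture and walls round the work are solid. World frame = base frame: x ahead of the robot, y to its left, z up, the work surface at z = 0. Lengths are in m, angles in rad, forces in N, time in s.
With the tool pointing down it reaches from about 0.35 to 0.975 m from the base axis. Payload 4.9 kg.
Tool frame: the origin (TCP) lies on the centre line of the jaws, within the pads' length; the fingertips stand 14 mm ahead of it and the grasp point (between the pads) lies 5 mm behind it; x points along the fingers, z is the direction in which the jaws open and shut, and the axes are right-handed (so a half turn about x gives the same grasp; the last joint's range is limited). The gripper opens to 85 mm and grips with 20 to 120 N. Pads are 22 mm wide; open, the fingers measure 114 mm over their backs; the gripper's body (76 mm by 85 mm) begins 54 mm behind the grasp point. The pads swing forward as they close: fully open they stand 13 mm farther back than shut.
Start: joints at [-1.268, 0.053, 1.613, -0, 1.476, -0.119], TCP at [0.256, -0.57, 0.245] pointing down, gripper open.
Joint ranges: [-3.01, 3.01], [-1.01, 2.22], [0.06, 2.58], [-1.02, 4.17], [0.09, 2.62], [-3.14, 3.14]. Speed limits (rad/s): [2.57, 2.57, 3.14, 3.14, 3.14, 3.14].

INTERFACE

Orientations are given as a rotation vector (axis times angle).
In Python, from station import ctrl gives the robot as it stands.
- The arm moves only by the tool move_arm, never from a script. Its argument "increments" is a list that holds one entry, the list of rows, each a list of 4 numbers: the shift along the tool's x, y, z in units of 25 cm (1.0 is 25 cm), then the turn about the tool's x in units of 90 degrees (1.0 is 90 degrees). A call has 1 to 20 rows; each row shifts and turns the commanded pose from where the row before left it, along the tool's axes as they then stand; what a row does not reach is not made up. A row lasts 1/12 s, in which the tool goes at most 41.7 mm and 7.16 degrees, less where a joint would pass 70% of its speed; a pose out of reach is approached as far as the arm can. A call with a number of a shift or a turn outside -1 to 1 is refused whole. A call with a gripper value outside its range is refused whole. "gripper" is the closure, from 0 (fully open) to 1 (shut), set as the call begins (left out, the last holds). The fingers move at their own pace and stop on an object; "squeeze" is the grip in N (left out, the last holds). Time passes only in rows, so rows that do not move let the fingers close. It gives the time, the measured TCP pose, the force and the opening at its end, in the units of the state.
- ctrl.get_obs(): the state, without advancing time (a new reading comes with each control period).
- ctrl.get_image(name): name is "scene" or "top" or "wrist"; returns a dict with "pixels" (420x560x3 uint8, red, green, blue), "depth" (420x560 float32, m along the optical axis (not along the pixel's ray), 0 where there is no reading), "K" (3x3 intrinsics, pixels), "extrinsics" (4x4, takes a point from camera to world coordinates); the wrist camera has in their place "tool_from_camera" (4x4, takes a point from camera to tool coordinates, whose origin is the TCP and whose axes are the tool frame's). Camera axes: x right, y up, looking along -z (the intrinsics and any distortion apply to the point x, -y, -z); pixel columns grow to the right and rows downward; lengths in m; the calibration is good to about 2 mm. The wrist camera is an equidistant fisheye: a pixel r from the principal point sees the ray r / f radians off the axis. A picture is of the moment at which its call begins: read the wrist's pose just before it.
- ctrl.finish_job(): hands the job in, once; it reports no verdict.
Trained networks look in the newest picture that a camera, given by its name, has taken for a name from the list of things; names that differ only in an ending like _2 or _b are one class to them, and where a whole thing is asked for, a point or a joint stands for the part that bears it (a point fixed in the world has none). Each returns a list of dicts, best first, with "score" (0 to 1); they miss things now and then, are a little off and sometimes report something else, mostly with a low value. They report only what shows in the picture. A call takes as long as a camera call. They do not tell look-alikes from the thing itself.
- ctrl.trace(camera, target): "region" (420x560 bool, what is visible of it) and "pixel" ([row, column] in pixels, amid what is visible of it).
The state is a dict: "t": time; "q": joint angles; "dq": joint speeds; "effort": joint torques, N m; "tool_pos": TCP position; "tool_rot": TCP orientation; "contact_force": force on the tool from outside, world axes, zero at the start; "wrist_torque": the same for the moment, N m; "opening": finger opening in m.
Only numpy, scipy, OpenCV 4.12 (cv2) and the standard library are available. Lean on these libraries where they do the work, as an engineer would, in place of code of your own. Each camera call takes 0.05 s, during which the arm holds its last target. There are 200 camera calls.

TASK

Beech loose tenons swell if they are left out, so put away all that lie on the saw table in the green dry box: lay each one flat on the tray floor, across the row that fits its length. Then shut the lid and swing the wire bail up and over the noses of the two lid lugs until it snaps in behind them and clamps the lid down on its gasket. Leave the other tools where they are.

Things in the scene. Friction and masses are not known exactly. Their poses are not given: they have to be found in the camera images.
- dry_box: the dry box, green metal with a plywood tray, 148 (x) x 302 (y) x 62 mm to the rim, which carries a 4 mm black gasket; walls 5 mm; does not shift. Origin: centre of its underside; x to its back (hinge), y to its left seen from the robot, z up. Two 5 mm dividers part the tray into three open rows; tray floor 34 mm, divider tops 56 mm above the table
- row_short (a point): centre of the floor of the row for the short tenons (at the right-hand end of the box, y = -109 mm in the box frame); the row is 74 mm wide (y) and 138 mm deep (x); axes as the box
- row_mid (a point): centre of the floor of the row for the middle tenons (the middle row, y = -20 mm in the box frame); 94 mm wide (y), 138 mm deep (x); axes as the box
- row_long (a point): centre of the floor of the row for the long tenons (at the left-hand end of the box, y = +89 mm in the box frame); 114 mm wide (y), 138 mm deep (x); axes as the box
- tenon_short_a: a short loose tenon: pale beech slip 60 mm long (its y), 28 mm wide (its x), 14 mm thick (its z), rounded edges, about 54 g. Origin at its centre. May be absent
- tenon_short_b: a short loose tenon: pale beech slip 60 mm long (its y), 28 mm wide (its x), 14 mm thick (its z), rounded edges, about 54 g. Origin at its centre. May be absent
- tenon_mid_a: a middle-length loose tenon: pale beech slip 80 mm long (its y), 28 mm wide (its x), 14 mm thick (its z), rounded edges, about 72 g. Origin at its centre. May be absent
- tenon_mid_b: a middle-length loose tenon: pale beech slip 80 mm long (its y), 28 mm wide (its x), 14 mm thick (its z), rounded edges, about 72 g. Origin at its centre. May be absent
- tenon_long_a: a long loose tenon: pale beech slip 100 mm long (its y), 28 mm wide (its x), 14 mm thick (its z), rounded edges, about 90 g. Origin at its centre. May be absent
- tenon_long_b: a long loose tenon: pale beech slip 100 mm long (its y), 28 mm wide (its x), 14 mm thick (its z), rounded edges, about 90 g. Origin at its centre. May be absent
- lid (a joint): hinge of the box's green lid, rad. 0: the lid lies on the rubber gasket; grows as it opens, to a stop at 1.8, just past upright (starts at 1.66 to 1.76). Damped: near upright it stays where it is left, below about 1.2 it sinks shut by itself in 2 to 4 s. Clamped by the bail it squeezes the gasket and reads about -0.009
- lid_edge (a point): middle of the lid's free front edge, half-way through its 9 mm thickness. The lid is a plate 158 mm from hinge to free edge, 308 mm along y, with a 3 mm raised panel outside. Two steel lugs stand on its outer face at the free edge, at y = +-42 mm, each 17 mm wide, 34 mm high, reaching 22 mm out past the edge; 66 mm is clear between them
- lid_hinge (a point): middle of the lid's hinge line (along the box's y), at x = +79 mm, z = 66 mm in the box frame
- bail (a joint): swing of the wire bail about its pivot line, rad. 0: upright, clamped in the saddles of the lid lugs (reads -0.02 to 0.03); grows as it swings down to the front, to a stop at 1.6. Stiff: stays where it is left; starts at 0.75 to 1.25. With the lid down the wire rides over the rounded lug noses from 0.2 to 0.08, which takes about 8 N at the grip, then snaps in behind them against stop horns
- bail_grip (a point): centre of the bail's grip, a wooden sleeve 14 mm in diameter, 56 mm long (along the box's y), in the middle of the 6 mm wire crossbar, 66 mm from the pivot line; the side wires stand at y = +-62 mm. Clamped, the grip's centre lies 100 mm above the table and 22 mm above the lid
- bail_pivot (a point): middle of the bail's pivot line (along the box's y), at x = -86 mm, z = 34 mm in the box frame, 12 mm in front of the box's front face
- block_plane: grey metal block plane, 48 x 161 x 55 mm, origin at the centre of its underside; a bystander
- tape_measure: yellow tape measure, 35 x 90 x 63 mm, origin at the centre of its underside; a bystander
Not all that is in view belongs to the job. Leave any blue or turquoise look-alike of the tenon_short_b alone.

How it is judged:
By the outcome, as a careful person would: the job done as asked, in the order asked, and still so for the second after the job is handed in, with the robot touching nothing.
Of tenon_short_a, tenon_short_b, tenon_mid_a, tenon_mid_b, tenon_long_a, tenon_long_b only 4 to 6 are there at a start; the rules pass over those that are not, and their reading is None.
At some moment in a run one of tenon_short_a, tenon_short_b, tenon_mid_a, tenon_mid_b, tenon_long_a, tenon_long_b may be knocked a few centimetres aside while the robot is not near it.
Once in a run the grip may slacken for a moment while it holds something.
It also fails if it takes over 210 s, if anything falls off the work surface, if the arm or the gripper's body presses on something with over 40 N, if the wrist force passes 120 N, or if a joint passes its speed limit or range.

## Working session

There is one attempt and no reset: what is moved stays moved. The work goes in short steps, Python scripts to look and compute and a tool call to move; the robot and the scene stay as the last step left them, time stands still between calls to the robot, and variables do not carry over. Pictures are saved under pics/ and viewed, about 12 in all and at most 16, crops included, and the job is handed in when it is done.

Besides the shell and the picture viewer there is one more tool, called by a JSON object that holds its "api" and its "payload". move_arm: Moves the arm, as the interface text tells. Shifts and turns lie within -1 to 1; 1 stands for 25 cm of shift or 90 degrees of turn. Its arguments: {"type":"object","properties":{"increments":{"type":"array","items":{"type":"array","items":{"type":"array","items":{"type":"number","minimum":-1,"maximum":1}}}},"gripper":{"type":"number"},"squeeze":{"type":"number"}},"required":["increments"]}

```bash
ls; mkdir -p pics
cat > h.py <<'E'
import numpy as np, cv2
from scipy.spatial.transform import Rotation as R
from station import ctrl
def pts(im):
    d=im["depth"];K=im["K"];v,u=np.mgrid[:420,:560]
    P=np.stack([(u-K[0,2])/K[0,0]*d,-(v-K[1,2])/K[1,1]*d,-d],-1)
    E=im["extrinsics"];return P@E[:3,:3].T+E[:3,3]
def save(n,px,s=1):
    cv2.imwrite("pics/"+n,cv2.resize(px[:,:,::-1],None,fx=s,fy=s))
E
python3 - <<'E'
from h import *
print(ctrl.get_obs())
for c in("top","scene"):
    im=ctrl.get_image(c);save(c+"0.png",im["pixels"],1.4);P=pts(im)
    print(c,im["K"].round(1).tolist(),im["extrinsics"].round(3).tolist())
    for t in("tenon_short_a","tenon_mid_a","tenon_long_a","lid_edge","bail_grip","dry_box","block_plane","tape_measure"):
        for r in ctrl.trace(c,t):
            m=r["region"]&(im["depth"]>0)
            if m.sum()<15: continue
            q=P[m];z=np.median(q[:,2]);
            rc=cv2.minAreaRect((q[:,:2]*1000).astype(np.float32))
            print(c,t,round(r["score"],2),np.array(r["pixel"]).round(),m.sum(),np.median(q,0).round(3),"rect",np.round(rc[0]),np.round(rc[1]),round(rc[2]),im["pixels"][m].mean(0).round())
E
```

```text
pics
{'t': 0.0, 'q': array([-1.26805128e+00,  5.33798687e-02,  1.61430451e+00, -2.54265354e-05,
        1.47599367e+00, -1.18958880e-01]), 'dq': array([ 0.00026271,  0.00077475,  0.00047385, -0.00190983, -0.00041914,
        0.00014664]), 'effort': array([ 6.00263666e-04, -3.93682265e+01, -3.70172274e+01, -9.90034823e-05,
        7.18138806e-03, -4.95258234e-06]), 'tool_pos': array([ 0.25566046, -0.5696629 ,  0.24404244]), 'tool_rot': array([ 0.89449866,  1.38134307, -0.89233914]), 'contact_force': array([ 0.4608108 ,  0.08209962, -0.12089286]), 'wrist_torque': array([0.01549803, 0.04671756, 0.0149998 ]), 'opening': 0.08546834789336587}
top [[422.6, 0.0, 283.8], [0.0, 422.6, 215.2], [0.0, 0.0, 1.0]] [[0.027, 0.988, -0.154, 0.326], [-1.0, 0.024, -0.018, -0.016], [-0.014, 0.154, 0.988, 1.253], [0.0, 0.0, 0.0, 1.0]]
top tenon_short_a 0.62 [249. 237.] 200 [0.418 0.144 0.012] rect [418. 144.] [28. 61.] 47 [ 79. 109. 192.]
top tenon_short_a 0.48 [210. 236.] 186 [0.531 0.153 0.012] rect [532. 153.] [28. 60.] 6 [152. 120.  85.]
top tenon_short_a 0.44 [264. 323.] 183 [ 0.378 -0.105  0.012] re
[... 2552 characters left out ...]
.] [ 32. 101.] 10 [223. 187. 125.]
scene bail_grip 0.63 [209. 316.] 158 [ 0.427 -0.105  0.058] rect [ 443. -145.] [ 47. 211.] 10 [189. 148. 119.]
scene bail_grip 0.49 [257. 316.] 821 [0.376 0.048 0.038] rect [389.  42.] [62. 87.] 0 [189. 157.  68.]
scene block_plane 0.95 [200. 370.] 819 [ 0.336 -0.286  0.016] rect [  496. -1186.] [ 122. 1968.] 9 [167. 155. 138.]
scene tape_measure 0.89 [258. 313.] 876 [0.377 0.048 0.036] rect [389.  -0.] [ 60. 167.] 14 [188. 157.  70.]
scene tape_measure 0.58 [188. 241.] 10801 [ 0.64  -0.081  0.063] rect [ 1037. -1155.] [ 838. 2556.] 36 [101. 121.  91.]
scene tape_measure 0.29 [322. 184.] 718 [0.535 0.299 0.014] rect [537. 291.] [98. 29.] 83 [177. 138.  93.]
```

View pics/top0.png

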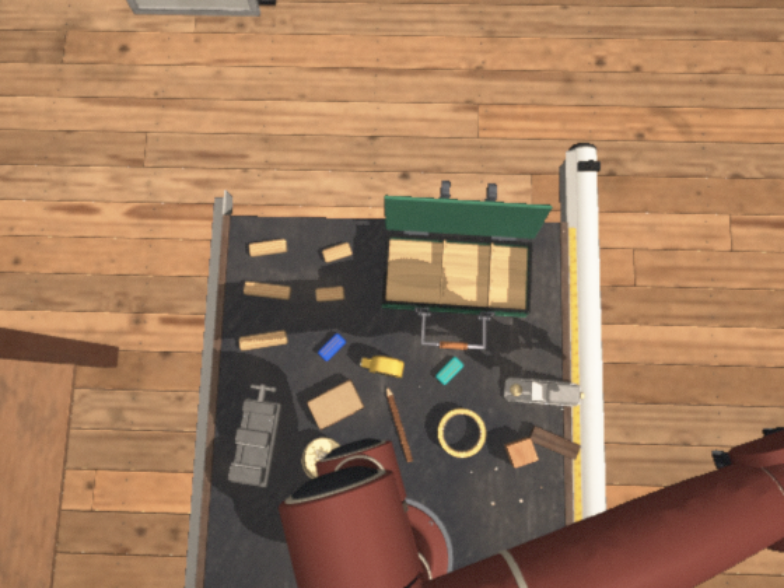

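View pics/scene0.png

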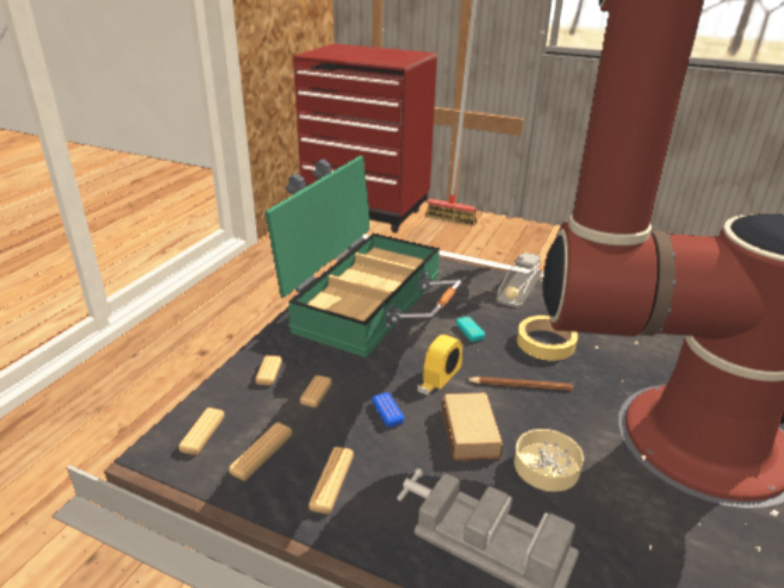

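Five tenons lie on the table: two short at (337,252) and (330,293) px, two long at (267,290) and (262,340), and one middle at (267,247). The blue (332,346) and turquoise (450,370) pieces are decoys. The lid is upright and the bail is at (455,346).

```bash
cat >> h.py <<'E'
def tenons(c="top",im=None,lim=(0.4,0.8,0.07,0.4)):
    im=im or ctrl.get_image(c);P=pts(im);h=cv2.cvtColor(im["pixels"],cv2.COLOR_RGB2HSV)
    m=(P[...,2]>.008)&(P[...,2]<.02)&(h[...,0]<28)&(h[...,1]>60)&(P[...,0]>lim[0])&(P[...,0]<lim[1])&(P[...,1]>lim[2])&(P[...,1]<lim[3])&(im["depth"]>0)
    n,l,s,_=cv2.connectedComponentsWithStats(m.astype(np.uint8));out=[]
    for i in range(1,n):
        if s[i,4]<60: continue
        (x,y),(w,g),_=rc=cv2.minAreaRect((P[l==i][:,:2]*1000).astype(np.float32))
        b=cv2.boxPoints(rc);e=max((b[1]-b[0],b[2]-b[1]),key=np.linalg.norm)
        a=(np.degrees(np.arctan2(e[1],e[0])))%180-90  # yaw of tenon y axis from world y
        out.append((round(x),round(y),round(max(w,g)),round(min(w,g)),round(float(a),1)))
    return out
def tool():
    o=ctrl.get_obs();return o["tool_pos"],R.from_rotvec(o["tool_rot"]).as_matrix(),o
def plan(x,y,z,yaw):
    "yaw deg of jaw axis from world x; prints shift in tool axes (units) after turn first, and turn"
    p,M,o=tool();cur=np.degrees(np.arctan2(M[1,2],M[0,2]))
    d=(yaw-cur+90)%180-90   # world yaw change
    turn=-d                  # tool x points down
    d0=np.array([x,y,z])-p
    print("pos",p.round(4),"jawyaw",cur.round(1),"tilt",M[:,0].round(3),"q6",o["q"][5].round(2),"F",o["contact_force"].round(1),"open",o["opening"].round(4))
    print("turn units",(turn/90).round(4),"rows>=",np.ceil(abs(turn)/7).astype(int)," shift pre-turn units",(M.T@d0/.25).round(4))
    M2=R.from_rotvec(np.radians(d)*np.array([0,0,1])).as_matrix()@M
    print(" shift post-turn units",(M2.T@d0/.25).round(4),"world",d0.round(4))
E
python3 - <<'E'
from h import *
p,M,o=tool();print(M.round(3))
for c in("top","scene"):print(c,tenons(c))
im=ctrl.get_image("top");P=pts(im)
m=(P[...,2]>.060)&(P[...,2]<.071)&(P[...,0]>.5)&(P[...,0]<.72)&(P[...,1]>-.3)&(P[...,1]<.07)
rc=cv2.minAreaRect((P[m][:,:2]*1000).astype(np.float32));print(m.sum(),rc,cv2.boxPoints(rc).round())
im=ctrl.get_image("scene");P=pts(im)
m=(P[...,2]>.060)&(P[...,2]<.071)&(P[...,0]>.5)&(P[...,0]<.72)&(P[...,1]>-.3)&(P[...,1]<.07)
rc=cv2.minAreaRect((P[m][:,:2]*1000).astype(np.float32));print(m.sum(),rc,cv2.boxPoints(rc).round())
m=(P[...,2]>.20)&(P[...,2]<.225)&(P[...,0]>.6)&(P[...,0]<.8)&(P[...,1]>-.3)&(P[...,1]<.07);print("lidtop",P[m].mean(0),P[m].min(0),P[m].max(0))
plan(.624,.144,.15,17)
E
```

```text
[[ 0.     0.912  0.409]
 [-0.     0.409 -0.912]
 [-1.     0.     0.   ]]
top [(630, 292, 79, 27, 9.6), (624, 142, 59, 27, 20.4), (537, 288, 99, 28, -5.2), (532, 153, 60, 28, 6.7), (429, 290, 98, 28, 11.1)]
scene [(624, 145, 60, 28, 17.9), (533, 156, 60, 28, 4.1), (631, 295, 80, 30, 11.4), (537, 290, 100, 29, -5.4), (430, 292, 102, 28, 9.7)]
859 ((577.416015625, -114.86921691894531), (303.6003723144531, 155.8393096923828), 87.67902374267578) [[ 493. -263.]
 [ 649. -270.]
 [ 661.   34.]
 [ 506.   40.]]
898 ((578.5802001953125, -112.54032897949219), (306.2263488769531, 159.03512573242188), 87.49101257324219) [[ 492. -262.]
 [ 651. -269.]
 [ 665.   37.]
 [ 506.   44.]]
lidtop [ 0.67336553 -0.09696864  0.21370432] [ 0.66120942 -0.2688771   0.20003074] [0.71384533 0.03748915 0.22494387]Traceback (most recent call last):
  File "<stdin>", line 11, in <module>
  File "h.py", line 29, in plan
    print("pos",p.round(4),"jawyaw",cur.round(1),"tilt",M[:,0].round(3),"q6",o["q"][5].round(2),"F",o["contact_force"].round(1),"open",o["opening"].round(4))
                                                                                                                                       ^^^^^^^^^^^^^^^^^^
AttributeError: 'float' object has no attribute 'round'
```

```bash
sed -i 's/o\["opening"\].round(4)/round(o["opening"],4)/' h.py
python3 - <<'E'
from h import *
plan(.624,.143,.20,19)
E
```

```text
pos [ 0.2559 -0.5702  0.2453] jawyaw -65.8 tilt [-0. -0. -1.] q6 -0.12 F [ 0.2  0.7 -0. ] open 0.0855
turn units -0.9426 rows>= 13  shift pre-turn units [ 0.1811  2.5115 -1.9999]
 shift post-turn units [0.1813 2.218  2.3211] world [ 0.3681  0.7132 -0.0453]
```

{"api": "move_arm", "payload": {"increments": [[[0,0.1,-0.08,0],[0,0.1,-0.08,0],[0,0.1,-0.08,0],[0,0.1,-0.08,0],[0,0.1,-0.08,0],[0,0.1,-0.08,0],[0,0.1,-0.08,0],[0,0.1,-0.08,0],[0,0.1,-0.08,0],[0,0.1,-0.08,0],[0,0.1,-0.08,0],[0,0.1,-0.08,0],[0,0.1,-0.08,0],[0,0.1,-0.08,0],[0,0.1,-0.08,0],[0,0.1,-0.08,0],[0,0.1,-0.08,0],[0,0.1,-0.08,0],[0,0.1,-0.08,0],[0,0.1,-0.08,0]]], "gripper": 0.4, "squeeze": 40}}

```text
t: 2.77
tool_pos: [0.5488, 0.001, 0.2455]
tool_rot: [0.893, 1.379, -0.893]
contact_force: [0.1, -0.9, 0.2]
opening: 0.0513
```

{"api": "move_arm", "payload": {"increments": [[[0,0.128,-0.1,0],[0,0.128,-0.1,0],[0,0.128,-0.1,0],[0,0.128,-0.1,0],[0.03,0,0,-0.0725],[0.03,0,0,-0.0725],[0.03,0,0,-0.0725],[0.03,0,0,-0.0725],[0.03,0,0,-0.0725],[0.03,0,0,-0.0725],[0,0,0,-0.0725],[0,0,0,-0.0725],[0,0,0,-0.0725],[0,0,0,-0.0725],[0,0,0,-0.0725],[0,0,0,-0.0725],[0,0,0,-0.0725],[0,0,0,0],[0,0,0,0]]]}}

```text
t: 4.35
tool_pos: [0.6241, 0.1431, 0.2003]
tool_rot: [-0.258, 1.555, 0.258]
contact_force: [-0.5, 0.5, 0.5]
opening: 0.0514
```

Run:
```python
from h import *
plan(.624,.143,.018,19)
im=ctrl.get_image("wrist");save("w1.png",im["pixels"]);print(im["tool_from_camera"].round(3).tolist())
```

```text
pos [0.6241 0.1431 0.2003] jawyaw 18.8 tilt [-0.  0. -1.] q6 -0.22 F [-0.5  0.5  0.5] open 0.0514
turn units -0.0019 rows>= 1  shift pre-turn units [ 7.292e-01 -3.000e-04 -6.000e-04]
 shift post-turn units [ 7.292e-01 -3.000e-04 -6.000e-04] world [-1.000e-04 -1.000e-04 -1.823e-01]
[[0.0, 0.278, -0.961, -0.127], [-0.001, 0.961, 0.278, 0.07], [1.0, 0.001, 0.001, 0.0], [0.0, 0.0, 0.0, 1.0]]
```

View pics/w1.png

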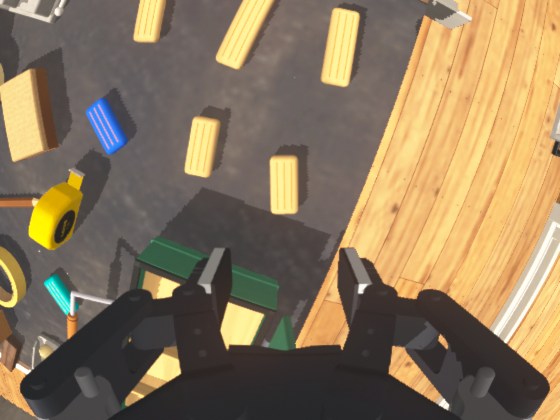

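The short tenon at (284,184) is centred between the jaws and lined up with them. I'm descending.

{"api": "move_arm", "payload": {"increments": [[[0.13,0,0,0],[0.13,0,0,0],[0.13,0,0,0],[0.13,0,0,0],[0.13,0,0,0],[0.02,0,0,0],[0.02,0,0,0],[0.02,0,0,0],[0.02,0,0,0],[0,0,0,0],[0,0,0,0]]]}}

```text
t: 5.32
tool_pos: [0.6252, 0.1432, 0.0194]
tool_rot: [-0.26, 1.553, 0.26]
contact_force: [0.1, 0.2, -0.1]
opening: 0.051
```

{"api": "move_arm", "payload": {"increments": [[[0,0,0,0],[0,0,0,0],[0,0,0,0],[0,0,0,0],[0,0,0,0],[0,0,0,0],[0,0,0,0],[0,0,0,0]]], "gripper": 1, "squeeze": 50}}

```text
t: 5.98
tool_pos: [0.6252, 0.1432, 0.0193]
tool_rot: [-0.26, 1.553, 0.26]
contact_force: [-1.2, -0.9, 6.6]
opening: 0.0263
```

{"api": "move_arm", "payload": {"increments": [[[-0.1,0,0,0],[-0.1,0,0,0],[-0.1,0,0,0],[-0.1,0,0,0],[-0.1,0,0,0],[0,0,0,0]]]}}

```text
t: 6.48
tool_pos: [0.6273, 0.1435, 0.1491]
tool_rot: [-0.26, 1.545, 0.259]
contact_force: [1.0, 0.5, 0.8]
opening: 0.0264
```

Run:
```python
from h import *
plan(.5939,-.2235,.12,-2.4)
```

```text
pos [0.6273 0.1435 0.1491] jawyaw 19.0 tilt [ 0.01   0.001 -1.   ] q6 -0.22 F [1.  0.5 0.8] open 0.0264
turn units 0.2377 rows>= 4  shift pre-turn units [ 0.1135 -1.3442 -0.6051]
 shift post-turn units [ 0.1189 -1.4719 -0.073 ] world [-0.0334 -0.367  -0.0291]
```

{"api": "move_arm", "payload": {"increments": [[[0,0,0,0.0594],[0,0,0,0.0594],[0,0,-0.1,0.0594],[0,0,-0.1,0.0594],[0,0,-0.1,0],[0,-0.1227,0,0],[0,-0.1227,0,0],[0,-0.1227,0,0],[0,-0.1227,0,0],[0,-0.1227,0,0],[0,-0.1227,0,0],[0,-0.1227,0,0],[0,-0.1227,0,0],[0,-0.1227,0,0],[0,-0.1227,0,0],[0,-0.1227,0,0],[0,-0.1227,0,0],[0,0,0.12,0],[0,0,0.107,0],[0,0,0,0]]]}}

```text
t: 8.15
tool_pos: [0.5931, -0.2317, 0.1413]
tool_rot: [0.034, 1.57, -0.033]
contact_force: [-0.2, 1.2, -0.3]
opening: 0.026
```

Run:
```python
from h import *
plan(.5939,-.2235,.055,-2.4)
```

```text
pos [ 0.5931 -0.2317  0.1413] jawyaw -2.4 tilt [ 0.001  0.001 -1.   ] q6 -0.45 F [-0.2  1.2 -0.3] open 0.026
turn units -0.0003 rows>= 1  shift pre-turn units [0.3453 0.0328 0.0018]
 shift post-turn units [0.3453 0.0328 0.0018] world [ 0.0008  0.0082 -0.0863]
```

{"api": "move_arm", "payload": {"increments": [[[0,0.033,0.002,0],[0.05,0,0,0],[0.1,0,0,0],[0.1,0,0,0],[0.05,0,0,0],[0.025,0,0,0],[0.02,0,0,0],[0,0,0,0],[0,0,0,0],[0,0,0,0]]]}}

```text
t: 8.98
tool_pos: [0.5926, -0.2232, 0.0581]
tool_rot: [0.032, 1.568, -0.034]
contact_force: [0.1, -0.6, -0.5]
opening: 0.0264
```

{"api": "move_arm", "payload": {"increments": [[[0,0,0,0],[0,0,0,0],[0,0,0,0],[0,0,0,0]]], "gripper": 0.55}}

```text
t: 9.32
tool_pos: [0.592, -0.2229, 0.0572]
tool_rot: [0.032, 1.57, -0.033]
contact_force: [0.3, -0.1, 0.1]
opening: 0.0382
```

{"api": "move_arm", "payload": {"increments": [[[-0.05,0,0,0],[-0.1,0,0,0],[-0.1,0,0,0],[-0.1,0,0,0],[-0.05,0,-0.1,0],[0,0,-0.1,0],[0,0,0,0]]]}}

```text
t: 9.9
tool_pos: [0.5396, -0.2206, 0.1584]
tool_rot: [0.033, 1.57, -0.034]
contact_force: [0.1, 0.1, -0.0]
opening: 0.0388
```

Run:
```python
from h import *
for c in("top","scene"):print(tenons(c))
im=ctrl.get_image("wrist");save("w2.png",im["pixels"])
plan(.5325,.1545,.15,5.4)
```

```text
[(630, 293, 79, 28, 9.8), (537, 288, 99, 28, -6.1), (533, 153, 60, 28, 6.4), (429, 290, 100, 28, 11.1)]
[(533, 155, 61, 28, 4.8), (631, 295, 81, 28, 9.3), (537, 290, 100, 29, -5.2), (430, 293, 102, 28, 9.7)]
pos [ 0.542  -0.2207  0.1572] jawyaw -2.4 tilt [ 0.001 -0.    -1.   ] q6 -0.47 F [ 0.8 -0.  -0.3] open 0.0382
turn units -0.0867 rows>= 2  shift pre-turn units [ 0.0282  1.4979 -0.1011]
 shift post-turn units [0.0285 1.4978 0.1033] world [-0.0095  0.3752 -0.0072]
```

View pics/w2.png

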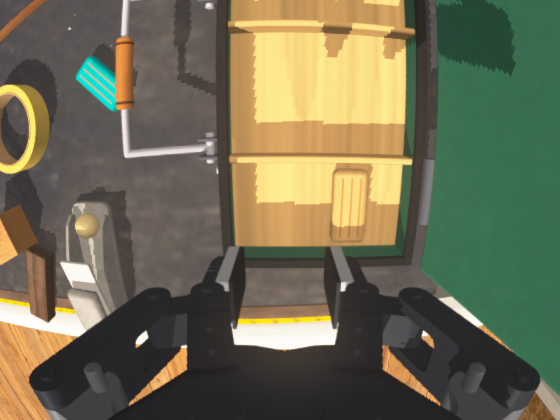

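The first short tenon lies flat in the short row at (349,206), lined up and clear of both ends. Next is the second short one.

{"api": "move_arm", "payload": {"increments": [[[0,0.125,0,-0.0434],[0,0.125,0,-0.0434],[0,0.125,0,0],[0,0.125,0,0],[0,0.125,0,0],[0,0.125,0,0],[0,0.125,0,0],[0,0.125,0,0],[0,0.125,0,0],[0,0.125,0,0],[0,0.125,0,0],[0,0.125,0.05,0],[0,0,0.05,0],[0,0,0,0]]], "gripper": 0.4}}

```text
t: 11.22
tool_pos: [0.5393, 0.1575, 0.1568]
tool_rot: [-0.077, 1.568, 0.077]
contact_force: [-0.4, -0.2, 0.0]
opening: 0.0511
```

Run:
```python
from h import *
plan(.5325,.1545,.019,5.4)
```

```text
pos [0.5393 0.1575 0.1568] jawyaw 5.6 tilt [ 0.001  0.    -1.   ] q6 0.05 F [-0.4 -0.2  0. ] open 0.0511
turn units 0.0023 rows>= 1  shift pre-turn units [ 0.5513 -0.0093 -0.0289]
 shift post-turn units [ 0.5513 -0.0094 -0.0289] world [-0.0068 -0.003  -0.1378]
```

{"api": "move_arm", "payload": {"increments": [[[0,-0.009,-0.029,0],[0.1,0,0,0],[0.12,0,0,0],[0.12,0,0,0],[0.12,0,0,0],[0.03,0,0,0],[0.03,0,0,0],[0.03,0,0,0],[0,0,0,0],[0,0,0,0]]]}}

```text
t: 12.05
tool_pos: [0.5315, 0.1524, 0.0204]
tool_rot: [-0.074, 1.568, 0.074]
contact_force: [0.5, -0.0, -1.0]
opening: 0.0513
```

{"api": "move_arm", "payload": {"increments": [[[0,0,0,0],[0,0,0,0],[0,0,0,0],[0,0,0,0],[0,0,0,0],[0,0,0,0],[0,0,0,0]]], "gripper": 1}}

```text
t: 12.63
tool_pos: [0.532, 0.1526, 0.0209]
tool_rot: [-0.074, 1.566, 0.075]
contact_force: [-1.3, 0.5, 5.7]
opening: 0.026
```

{"api": "move_arm", "payload": {"increments": [[[-0.06,0,0,0],[-0.12,0,0,0],[-0.12,0,0,0],[-0.12,0,0,0],[-0.12,0,0,0],[0,0,0,0.0434],[0,0,0,0.0434],[0,0,0,0]]]}}

```text
t: 13.3
tool_pos: [0.5307, 0.1525, 0.1549]
tool_rot: [0.034, 1.569, -0.033]
contact_force: [-0.8, -0.1, -2.0]
opening: 0.0261
```

Run:
```python
from h import *
plan(.539,-.2211,.058,-2.4)
```

```text
pos [0.5307 0.1525 0.1549] jawyaw -2.4 tilt [ 0.001  0.    -1.   ] q6 0.19 F [-0.8 -0.1 -2. ] open 0.0261
turn units -0.0005 rows>= 1  shift pre-turn units [ 0.3873 -1.4916  0.0965]
 shift post-turn units [ 0.3873 -1.4917  0.0952] world [ 0.0083 -0.3736 -0.0969]
```

{"api": "move_arm", "payload": {"increments": [[[0,-0.125,0.008,0],[0,-0.125,0.008,0],[0,-0.125,0.008,0],[0,-0.125,0.008,0],[0,-0.125,0.008,0],[0,-0.125,0.008,0],[0,-0.125,0.008,0],[0,-0.125,0.008,0],[0,-0.125,0.008,0],[0,-0.125,0.008,0],[0,-0.125,0.008,0],[0,-0.117,0.007,0],[0,0,0,0],[0,0,0,0]]]}}

```text
t: 14.47
tool_pos: [0.5381, -0.2223, 0.1532]
tool_rot: [0.034, 1.572, -0.033]
contact_force: [0.6, 0.9, -0.7]
opening: 0.0261
```

Run:
```python
from h import *
plan(.539,-.223,.057,-2.4)
```

```text
pos [ 0.5381 -0.2223  0.1532] jawyaw -2.5 tilt [-0.001  0.001 -1.   ] q6 -0.48 F [ 0.6  0.9 -0.7] open 0.0261
turn units -0.0006 rows>= 1  shift pre-turn units [ 0.3847 -0.0031  0.0043]
 shift post-turn units [ 0.3847 -0.0032  0.0043] world [ 0.0009 -0.0007 -0.0962]
```

{"api": "move_arm", "payload": {"increments": [[[0.05,0,0,0],[0.1,0,0.004,0],[0.1,0,0,0],[0.08,0,0,0],[0.03,0,0,0],[0.025,0,0,0],[0,0,0,0],[0,0,0,0],[0,0,0,0]]]}}

```text
t: 15.22
tool_pos: [0.5407, -0.2216, 0.0593]
tool_rot: [0.031, 1.568, -0.033]
contact_force: [-0.2, 1.0, -0.6]
opening: 0.0263
```

{"api": "move_arm", "payload": {"increments": [[[0,0,0,0],[0,0,0,0],[0,0,0,0],[0,0,0,0]]], "gripper": 0.55}}

```text
t: 15.55
tool_pos: [0.5399, -0.2216, 0.0584]
tool_rot: [0.032, 1.57, -0.033]
contact_force: [-1.0, 0.6, -0.5]
opening: 0.0382
```

{"api": "move_arm", "payload": {"increments": [[[-0.05,0,0,0],[-0.1,0,0,0],[-0.1,0,0,0],[-0.1,0,0,0],[-0.03,0,0,0],[0,0.15,0,0],[0,0.15,0,0],[0,0.15,0,0],[0,0.15,0,0],[0,0.15,0,0],[0,0.15,0,0],[0,0.15,0,0],[0,0.15,0,0],[0,0.15,0,0],[0,0.15,0,-0.04],[0,0.1,0,-0.05],[0,0.1,0,-0.05],[0,0,0,0]]]}}

```text
t: 17.05
tool_pos: [0.5514, 0.207, 0.1525]
tool_rot: [-0.144, 1.567, 0.146]
contact_force: [-1.0, -0.4, -0.1]
opening: 0.0385
```

Run:
```python
from h import *
for c in("top","scene"):print(tenons(c))
plan(.6305,.2935,.020,10)
```

```text
[(544, 310, 54, 19, -2.4)]
[(631, 295, 80, 29, 9.7), (537, 290, 100, 29, -4.9), (430, 293, 101, 29, 10.2)]
pos [0.5519 0.2038 0.1524] jawyaw 10.3 tilt [-0.001 -0.001 -1.   ] q6 0.05 F [-0.9 -0.  -0.7] open 0.0379
turn units 0.003 rows>= 1  shift pre-turn units [0.5292 0.2973 0.3738]
 shift post-turn units [0.5292 0.2991 0.3724] world [ 0.0786  0.0897 -0.1324]
```

{"api": "move_arm", "payload": {"increments": [[[0,0.1,0.125,0],[0,0.1,0.125,0],[0,0.098,0.123,0],[0.05,0,0,0],[0.12,0,0,0],[0.12,0,0,0],[0.12,0,0,0],[0.05,0,0,0],[0.035,0,0,0],[0.035,0,0,0],[0,0,0,0],[0,0,0,0]]], "gripper": 0.4}}

```text
t: 18.15
tool_pos: [0.6318, 0.2931, 0.0216]
tool_rot: [-0.139, 1.564, 0.14]
contact_force: [0.5, -0.8, 0.9]
opening: 0.0511
```

{"api": "move_arm", "payload": {"increments": [[[0,0,0,0],[0,0,0,0],[0,0,0,0],[0,0,0,0],[0,0,0,0],[0,0,0,0],[0,0,0,0]]], "gripper": 1}}

```text
t: 18.73
tool_pos: [0.6324, 0.2936, 0.0227]
tool_rot: [-0.139, 1.563, 0.14]
contact_force: [-0.7, -0.9, 6.4]
opening: 0.0263
```

{"api": "move_arm", "payload": {"increments": [[[-0.06,0,0,0],[-0.12,0,0,0],[-0.12,0,0,0],[-0.12,0,0,0],[-0.12,0,-0.1,0],[0,0,-0.12,0.07],[0,0,-0.1,0.07],[0,0,0,0]]]}}

```text
t: 19.4
tool_pos: [0.5477, 0.2815, 0.1555]
tool_rot: [0.034, 1.574, -0.035]
contact_force: [-0.4, 0.2, -0.5]
opening: 0.0259
```

Run:
```python
from h import *
plan(.562,-.1335,.057,-2.4)
```

```text
pos [0.5477 0.2815 0.1555] jawyaw -2.5 tilt [-0.003 -0.    -1.   ] q6 0.4 F [-0.4  0.2 -0.5] open 0.0259
turn units -0.001 rows>= 1  shift pre-turn units [ 0.3945 -1.6556  0.1306]
 shift post-turn units [ 0.3945 -1.6558  0.128 ] world [ 0.0143 -0.415  -0.0985]
```

{"api": "move_arm", "payload": {"increments": [[[0,-0.13,0.01,0],[0,-0.13,0.01,0],[0,-0.13,0.01,0],[0,-0.13,0.01,0],[0,-0.13,0.01,0],[0,-0.13,0.01,0],[0,-0.13,0.01,0],[0,-0.13,0.01,0],[0,-0.13,0.01,0],[0,-0.13,0.01,0],[0,-0.13,0.01,0],[0,-0.13,0.01,0],[0,-0.096,0.008,0],[0,0,0,0],[0,0,0,0]]]}}

```text
t: 20.65
tool_pos: [0.5666, -0.1345, 0.1555]
tool_rot: [0.034, 1.571, -0.034]
contact_force: [-0.5, 0.7, -1.2]
opening: 0.026
```

Run:
```python
from h import *
plan(.562,-.1335,.059,-2.4)
```

```text
pos [ 0.5666 -0.1345  0.1555] jawyaw -2.5 tilt [-0.  0. -1.] q6 -0.32 F [-0.5  0.7 -1.2] open 0.026
turn units -0.001 rows>= 1  shift pre-turn units [ 0.386   0.0032 -0.0184]
 shift post-turn units [ 0.386   0.0032 -0.0184] world [-0.0046  0.001  -0.0965]
```

{"api": "move_arm", "payload": {"increments": [[[0.05,0,0,0],[0.1,0,0,0],[0.1,0,0,0],[0.08,0,0,0],[0.03,0,0,0],[0.026,0,0,0],[0,0,0,0],[0,0,0,0],[0,0,0,0]]]}}

```text
t: 21.4
tool_pos: [0.5675, -0.1334, 0.0601]
tool_rot: [0.032, 1.568, -0.033]
contact_force: [0.2, -0.3, -0.4]
opening: 0.026
```

{"api": "move_arm", "payload": {"increments": [[[0,0,0,0],[0,0,0,0],[0,0,0,0],[0,0,0,0]]], "gripper": 0.55}}

```text
t: 21.73
tool_pos: [0.5668, -0.1335, 0.0593]
tool_rot: [0.033, 1.57, -0.033]
contact_force: [0.5, 0.6, -0.4]
opening: 0.0385
```

{"api": "move_arm", "payload": {"increments": [[[-0.05,0,0,0],[-0.1,0,0,0],[-0.1,0,0,0],[-0.1,0,0,0],[-0.03,0,0,0],[0,0.14,-0.01,0],[0,0.14,-0.015,0],[0,0.14,-0.015,0],[0,0.14,-0.015,0],[0,0.14,-0.015,0],[0,0.14,-0.015,0],[0,0.14,-0.015,0],[0,0.14,-0.015,0],[0,0.14,-0.015,0],[0,0.14,-0.015,0.031],[0,0.14,-0.015,0],[0,0.14,-0.015,0],[0,0,0,0],[0,0,0,0]]]}}

```text
t: 23.32
tool_pos: [0.5431, 0.2897, 0.1534]
tool_rot: [0.068, 1.57, -0.069]
contact_force: [0.0, -0.9, -0.5]
opening: 0.0385
```

Run:
```python
from h import *
for c in("scene",):
  im=ctrl.get_image(c);print(tenons(c,im));save("s2.png",im["pixels"][100:400,100:450],2)
plan(.537,.289,.020,-5.3)
```

```text
[(538, 290, 99, 30, -6.4), (430, 293, 101, 29, 10.7)]
pos [0.5433 0.2885 0.1533] jawyaw -5.1 tilt [-0.001 -0.001 -1.   ] q6 0.46 F [ 0.7 -0.8  0.6] open 0.0384
turn units 0.0022 rows>= 1  shift pre-turn units [ 5.333e-01  3.000e-04 -2.500e-02]
 shift post-turn units [ 5.333e-01  2.000e-04 -2.500e-02] world [-0.0063  0.0005 -0.1333]
```

View pics/s2.png

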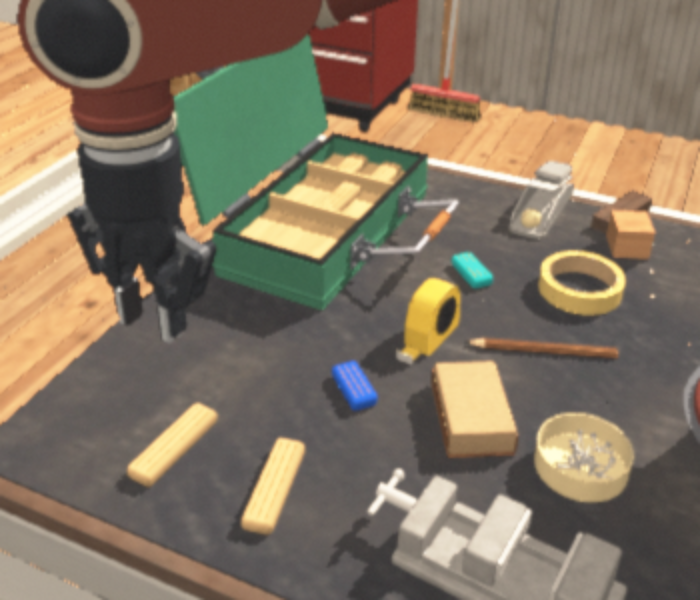

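The middle tenon and both short ones are in their rows. Both long ones are still at (172,445) and (273,485), where they were before. I'm grasping the farther one.

{"api": "move_arm", "payload": {"increments": [[[0,0,-0.025,0],[0.08,0,0,0],[0.12,0,0,0],[0.12,0,0,0],[0.12,0,0,0],[0.035,0,0,0],[0.03,0,0,0],[0.025,0,0,0],[0,0,0,0],[0,0,0,0]]], "gripper": 0.4}}

```text
t: 24.2
tool_pos: [0.5386, 0.289, 0.0229]
tool_rot: [0.072, 1.567, -0.071]
contact_force: [-0.2, -0.1, -0.1]
opening: 0.0513
```

{"api": "move_arm", "payload": {"increments": [[[0,0,0,0],[0,0,0,0],[0,0,0,0],[0,0,0,0],[0,0,0,0],[0,0,0,0],[0,0,0,0]]], "gripper": 1}}

```text
t: 24.78
tool_pos: [0.5389, 0.2894, 0.0233]
tool_rot: [0.072, 1.567, -0.07]
contact_force: [0.4, -0.4, 6.6]
opening: 0.026
```

{"api": "move_arm", "payload": {"increments": [[[-0.06,0,0,0],[-0.12,0,0,0],[-0.12,0,0,0],[-0.12,0,0,0],[-0.12,0,0,-0.031],[0,-0.125,0,0],[0,-0.125,0,0],[0,-0.125,0,0],[0,-0.125,0,0],[0,-0.125,0,0],[0,-0.125,0,0],[0,-0.125,0,0],[0,-0.125,0,0],[0,-0.125,0,0],[0,-0.125,0,0],[0,0,0.125,0],[0,0,0.125,0],[0,0,0,0],[0,0,0,0]]]}}

```text
t: 26.37
tool_pos: [0.5873, -0.0263, 0.1556]
tool_rot: [0.033, 1.572, -0.033]
contact_force: [-0.7, 0.5, -1.0]
opening: 0.0261
```

Run:
```python
from h import *
plan(.6022,-.0256,.057,-2.4)
```

```text
pos [ 0.5873 -0.0263  0.1556] jawyaw -2.4 tilt [-0.002  0.    -1.   ] q6 -0.13 F [-0.7  0.5 -1. ] open 0.0261
turn units -0.0001 rows>= 1  shift pre-turn units [0.3942 0.0052 0.0601]
 shift post-turn units [0.3942 0.0051 0.0601] world [ 0.0149  0.0007 -0.0986]
```

{"api": "move_arm", "payload": {"increments": [[[0,0.005,0.06,0],[0.05,0,0,0],[0.1,0,0,0],[0.1,0,0,0],[0.08,0,0,0],[0.03,0,0,0],[0.026,0,0,0],[0,0,0,0],[0,0,0,0],[0,0,0,0]]]}}

```text
t: 27.2
tool_pos: [0.603, -0.0255, 0.0615]
tool_rot: [0.032, 1.568, -0.033]
contact_force: [0.5, 0.9, -0.6]
opening: 0.0261
```

{"api": "move_arm", "payload": {"increments": [[[0,0,0,0],[0,0,0,0],[0,0,0,0],[0,0,0,0]]], "gripper": 0.55}}

```text
t: 27.53
tool_pos: [0.6024, -0.0255, 0.0604]
tool_rot: [0.033, 1.57, -0.033]
contact_force: [-0.6, 0.6, 0.3]
opening: 0.0387
```

{"api": "move_arm", "payload": {"increments": [[[-0.05,0,0,0],[-0.1,0,0,0],[-0.1,0,0,0],[-0.1,0,0,0],[-0.03,0,-0.05,0],[0,0.124,-0.069,0],[0,0.124,-0.069,0],[0,0.124,-0.069,0],[0,0.124,-0.069,0],[0,0.124,-0.069,0],[0,0.124,-0.069,0],[0,0.124,-0.069,0],[0,0.124,-0.069,0],[0,0.124,-0.069,0],[0,0.124,-0.069,0],[0,0,0,-0.07],[0,0,0,-0.07],[0,0,0,0],[0,0,0,0]]]}}

```text
t: 29.12
tool_pos: [0.4302, 0.2922, 0.1556]
tool_rot: [-0.138, 1.565, 0.138]
contact_force: [0.4, -0.5, 0.6]
opening: 0.0386
```

Run:
```python
from h import *
for c in("scene","top"):print(tenons(c))
plan(.4298,.2915,.021,10.3)
```

```text
[(430, 293, 102, 29, 10.3)]
[(431, 279, 76, 27, 9.4)]
pos [0.4304 0.2918 0.1553] jawyaw 10.1 tilt [ 0.001  0.    -1.   ] q6 0.28 F [-0.   0.7 -0.4] open 0.0384
turn units -0.0028 rows>= 1  shift pre-turn units [ 0.5372 -0.001  -0.0027]
 shift post-turn units [ 0.5372 -0.001  -0.0027] world [-0.0006 -0.0003 -0.1343]
```

{"api": "move_arm", "payload": {"increments": [[[0.08,0,0,0],[0.12,0,0,0],[0.12,0,0,0],[0.12,0,0,0],[0.04,0,0,0],[0.03,0,0,0],[0.024,0,0,0],[0,0,0,0],[0,0,0,0]]], "gripper": 0.4}}

```text
t: 29.97
tool_pos: [0.4312, 0.2925, 0.0227]
tool_rot: [-0.139, 1.564, 0.14]
contact_force: [-0.8, -0.9, 0.3]
opening: 0.0514
```

{"api": "move_arm", "payload": {"increments": [[[0,0,0,0],[0,0,0,0],[0,0,0,0],[0,0,0,0],[0,0,0,0],[0,0,0,0],[0,0,0,0]]], "gripper": 1}}

```text
t: 30.55
tool_pos: [0.4313, 0.2927, 0.0231]
tool_rot: [-0.139, 1.564, 0.141]
contact_force: [-1.1, -0.3, 6.7]
opening: 0.026
```

{"api": "move_arm", "payload": {"increments": [[[-0.06,0,0,0],[-0.12,0,0,0],[-0.12,0,0,0],[-0.12,0,0,0],[-0.12,0,0,0.07],[0,0,0,0.07],[0,-0.124,0.052,0],[0,-0.124,0.052,0],[0,-0.124,0.052,0],[0,-0.124,0.052,0],[0,-0.124,0.052,0],[0,-0.124,0.052,0],[0,-0.124,0.052,0],[0,-0.124,0.052,0],[0,-0.124,0.052,0],[0,-0.123,0.052,0],[0,0,0,0],[0,0,0,0]]]}}

```text
t: 32.05
tool_pos: [0.5471, -0.0241, 0.1561]
tool_rot: [0.035, 1.571, -0.035]
contact_force: [-1.0, 0.4, -1.0]
opening: 0.0262
```

Run:
```python
from h import *
plan(.547,-.0233,.059,-2.4)
im=ctrl.get_image("wrist");save("w3.png",im["pixels"])
```

```text
pos [ 0.5471 -0.0241  0.1561] jawyaw -2.6 tilt [-0.  0. -1.] q6 -0.14 F [-1.   0.4 -1. ] open 0.0262
turn units -0.0018 rows>= 1  shift pre-turn units [ 3.885e-01  3.200e-03 -3.000e-04]
 shift post-turn units [ 3.885e-01  3.200e-03 -3.000e-04] world [-0.0001  0.0008 -0.0971]
```

View pics/w3.png

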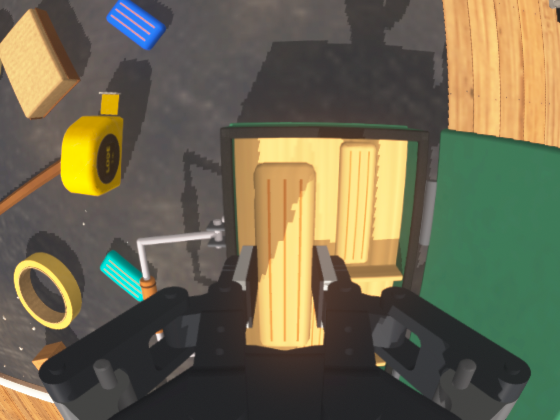

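The first long tenon lies flat at (357,205), with clear room in front of it for this one. I'm lowering it.

{"api": "move_arm", "payload": {"increments": [[[0.05,0.003,0,0],[0.1,0,0,0],[0.1,0,0,0],[0.08,0,0,0],[0.03,0,0,0],[0.028,0,0,0],[0,0,0,0],[0,0,0,0],[0,0,0,0]]]}}

```text
t: 32.85
tool_pos: [0.548, -0.022, 0.0605]
tool_rot: [0.032, 1.568, -0.033]
contact_force: [-0.0, -0.1, -1.2]
opening: 0.0255
```

{"api": "move_arm", "payload": {"increments": [[[0,0,0,0],[0,0,0,0],[0,0,0,0],[0,0,0,0]]], "gripper": 0.55}}

```text
t: 33.18
tool_pos: [0.5474, -0.0222, 0.0599]
tool_rot: [0.033, 1.57, -0.033]
contact_force: [-0.4, -0.3, 0.9]
opening: 0.0384
```

{"api": "move_arm", "payload": {"increments": [[[-0.05,0,0,0],[-0.1,0,0,0],[-0.1,0,0,0],[-0.15,0,0,0],[-0.15,0,0,0],[-0.15,0,0,0],[-0.15,0,0,0],[-0.15,0,0,0],[-0.15,0,0,0],[0,-0.1,-0.1,0],[0,-0.1,-0.1,0],[0,-0.1,-0.1,0],[0,0,-0.1,0],[0,0,-0.1,0],[0,0,0,0],[0,0,0,0]]], "gripper": 1}}

```text
t: 34.52
tool_pos: [0.4185, -0.0919, 0.3481]
tool_rot: [0.033, 1.568, -0.034]
contact_force: [0.0, 0.4, 0.4]
opening: -0.0
```

Run:
```python
from h import *
plan(.78,-.122,.34,87.6)
im=ctrl.get_image("top");P=pts(im);print(tenons("top",im,(.1,.8,-.4,.5)))
w=ctrl.get_image("wrist");s=ctrl.get_image("scene")
cv2.imwrite("pics/c3.png",np.hstack([cv2.resize(w["pixels"],(400,300)),cv2.resize(s["pixels"][80:290,150:430],(400,300))])[:,:,::-1])
P=pts(s);h=cv2.cvtColor(s["pixels"],cv2.COLOR_RGB2HSV)
B=(P-np.array([.5735,-.1135,0]))@np.array([[np.cos(-.042),-np.sin(-.042),0],[np.sin(-.042),np.cos(-.042),0],[0,0,1]])
for lo,hi in((-.045,.045),(-.13,.13)):
  m=(h[...,1]<120)&(B[...,2]>.18)&(B[...,2]<.27)&(abs(B[...,1])<.06)&(B[...,0]>.04)&(B[...,0]<.2);
print("lugs?",m.sum(),B[m].min(0),B[m].max(0))
m=(B[...,2]>.1)&(B[...,2]<.24)&(abs(B[...,1])<.16)&(B[...,0]>.04)&(B[...,0]<.2)&(h[...,0]>60)&(h[...,0]<90)&(h[...,1]>80)
q=B[m];print("lid fit x=a+bz",np.polyfit(q[:,2],q[:,0],1),q.min(0),q.max(0))
m=(h[...,0]<14)&(h[...,1]>120)&(B[...,0]<-.1)&(B[...,0]>-.18)&(abs(B[...,1])<.04)&(B[...,2]>.03)&(B[...,2]<.12);q=B[m];print("grip",len(q),q.mean(0),q.min(0),q.max(0))
```

```text
pos [ 0.4185 -0.0919  0.3481] jawyaw -2.4 tilt [ 0.003 -0.001 -1.   ] q6 -0.35 F [0.  0.4 0.4] open -0.0
turn units 0.9995 rows>= 13  shift pre-turn units [ 0.0369 -0.0583  1.4498]
 shift post-turn units [0.0314 1.4499 0.0595] world [ 0.3615 -0.0301 -0.0081]
[(236, -319, 100, 32, -21.3)]
lugs? 766 [ 0.10449559 -0.05985999  0.18003724] [0.15797342 0.05990295 0.23661616]
lid fit x=a+bz [0.23748145 0.06416271] [ 0.08487235 -0.15366272  0.10000363] [0.14298371 0.15587215 0.22011281]
grip 60 [-0.14982303  0.00341015  0.0598926 ] [-0.15491318 -0.02735262  0.05388057] [-0.14218062  0.02846149  0.06284445]
```

View pics/c3.png

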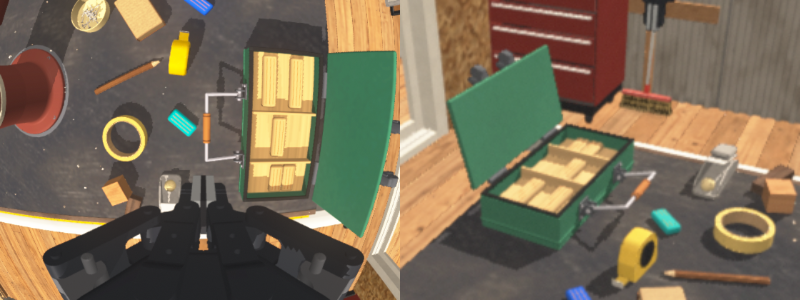

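All five tenons lie flat in their rows, and no beech tenon is left outside. The dark walnut offcut is not one. The lid stands at about 1.8 rad, so I'll pull it from behind, between the lugs.

{"api": "move_arm", "payload": {"increments": [[[0,-0.006,0.125,0],[0,-0.006,0.125,0],[0,-0.006,0.125,0],[0,-0.006,0.125,0],[0,-0.006,0.125,0],[0,-0.006,0.125,0],[0,-0.006,0.125,0],[0,-0.006,0.125,0],[0,-0.006,0.125,0],[0,-0.006,0.128,0],[0,0,0,0],[0,0,0,0]]]}}

```text
t: 35.67
tool_pos: [0.733, -0.1194, 0.3429]
tool_rot: [0.033, 1.575, -0.031]
contact_force: [-0.0, -0.4, 0.3]
opening: -0.0004
```

Run:
```python
from h import *
plan(.731,-.120,.205,-2.4)
im=ctrl.get_image("wrist");save("w4.png",im["pixels"])
```

```text
pos [ 0.733  -0.1194  0.3429] jawyaw -2.3 tilt [-0.005  0.001 -1.   ] q6 -0.22 F [-0.  -0.4  0.3] open -0.0004
turn units 0.0008 rows>= 1  shift pre-turn units [ 0.5516 -0.0032 -0.005 ]
 shift post-turn units [ 0.5516 -0.0032 -0.005 ] world [-0.002  -0.0006 -0.1379]
```

View pics/w4.png

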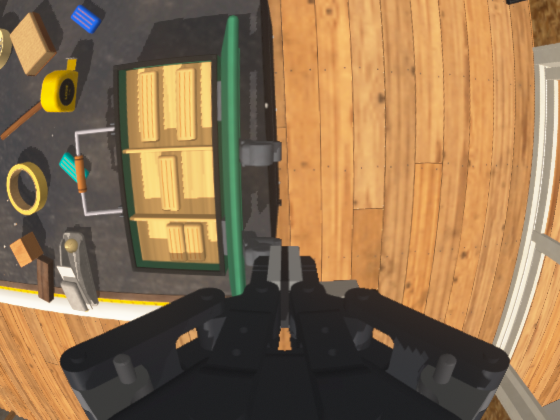

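Run:
```python
from h import *
s=ctrl.get_image("scene");P=pts(s);h=cv2.cvtColor(s["pixels"],cv2.COLOR_RGB2HSV)
m=(h[...,1]<90)&(P[...,2]>.19)&(P[...,2]<.25)&(P[...,0]>.66)&(P[...,0]<.75)&(P[...,1]>-.25)&(P[...,1]<.03)
n,l,st,c=cv2.connectedComponentsWithStats(m.astype(np.uint8))
for i in range(1,n):
    if st[i,4]>20:
        q=P[l==i];print(st[i],q.mean(0).round(3),np.percentile(q,3,0).round(3),np.percentile(q,97,0).round(3))
w=ctrl.get_image("wrist");p,M,o=tool();T=w["tool_from_camera"];K=w["K"]
v,u=np.mgrid[:420,:560];a=(u-K[0,2])/K[0,0];b=(v-K[1,2])/K[1,1];r=np.hypot(a,b)+1e-9;d=w["depth"]
t=np.tan(r)*d;C=np.stack([a/r*t,-b/r*t,-d],-1)
W=(C@T[:3,:3].T+T[:3,3])@M.T+p
for reg in((140,170,240,285),(232,270,240,266)):
    q=W[reg[0]:reg[1],reg[2]:reg[3]].reshape(-1,3);q=q[(q[:,2]>.15)&(q[:,2]<.26)&(q[:,0]>.685)]
    print(reg,len(q),q.mean(0).round(3),np.percentile(q,3,0).round(3),np.percentile(q,97,0).round(3))
```

```text
[217 115  18  15 128] [ 0.708 -0.156  0.223] [ 0.692 -0.169  0.207] [ 0.723 -0.149  0.235]
[198 125  14  16 133] [ 0.712 -0.072  0.223] [ 0.699 -0.082  0.207] [ 0.726 -0.066  0.236]
(140, 170, 240, 285) 1027 [ 0.714 -0.078  0.227] [ 0.697 -0.087  0.21 ] [ 0.73  -0.07   0.235]
(232, 270, 240, 266) 747 [ 0.701 -0.159  0.221] [ 0.691 -0.18   0.198] [ 0.713 -0.151  0.235]
```

{"api": "move_arm", "payload": {"increments": [[[0.05,0.01,0,0],[0.1,0,0,0],[0.1,0,0,0],[0.1,0,0,0],[0.1,0,0,0],[0.06,0,0,0],[0.04,0,0,0],[0,0,0,0],[0,0,0,0]]]}}

```text
t: 36.57
tool_pos: [0.7315, -0.1174, 0.21]
tool_rot: [0.033, 1.57, -0.033]
contact_force: [-1.2, -0.9, 0.7]
opening: 0.0002
```

{"api": "move_arm", "payload": {"increments": [[[0,0,-0.03,0],[0,0,-0.03,0],[0,0,-0.03,0],[0,0,-0.03,0],[0,0,-0.03,0],[0,0,-0.03,0],[0,0,-0.03,0],[0,0,-0.03,0],[0,0,0,0]]]}}

```text
t: 37.32
tool_pos: [0.6699, -0.1147, 0.209]
tool_rot: [0.033, 1.572, -0.033]
contact_force: [-0.1, 0.4, 0.2]
opening: 0.0002
```

{"api": "move_arm", "payload": {"increments": [[[0,0,-0.03,0],[0,0,-0.03,0],[0,0,-0.03,0],[0,0,-0.03,0],[0,0,-0.03,0],[0,0,-0.03,0],[0,0,-0.03,0],[0,0,-0.03,0],[0,0,-0.03,0],[0,0,-0.03,0],[0,0,-0.03,0],[0,0,0,0],[0,0,0,0],[0,0,0,0],[0,0,0,0],[0,0,0,0],[0,0,0,0]]]}}

```text
t: 38.73
tool_pos: [0.5893, -0.1115, 0.2092]
tool_rot: [0.033, 1.571, -0.033]
contact_force: [-0.5, -0.2, 0.3]
opening: -0.0003
```

Run:
```python
from h import *
s=ctrl.get_image("scene");w=ctrl.get_image("wrist")
cv2.imwrite("pics/c5.png",np.hstack([cv2.resize(w["pixels"],(400,300)),cv2.resize(s["pixels"][80:290,150:430],(400,300))])[:,:,::-1])
```

```text
(no output)
```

View pics/c5.png

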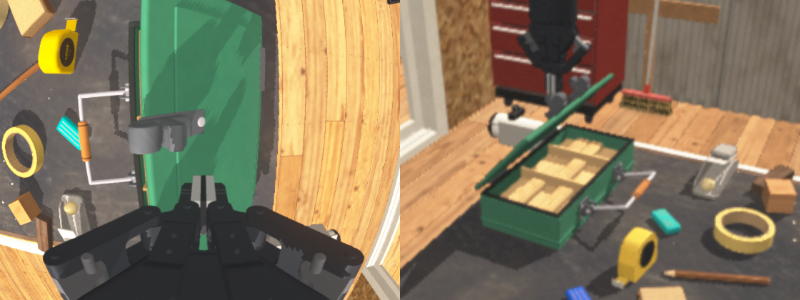

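The lid is sinking shut. I'm lifting clear and moving round to the front of the bail.

{"api": "move_arm", "payload": {"increments": [[[-0.12,0,0,0],[-0.12,0,0,0],[-0.12,0,0,0],[0,-0.002,-0.13,0],[0,-0.002,-0.13,0],[0,-0.002,-0.13,0],[0,-0.002,-0.13,0],[0,-0.002,-0.13,0],[0,-0.002,-0.15,0],[0,0,0,0],[0,0,0,0],[0,0,0,0],[0,0,0,0],[0,0,0,0],[0,0,0,0],[0,0,0,0],[0,0,0,0],[0,0,0,0],[0,0,0,0],[0,0,0,0]]]}}

```text
t: 40.5
tool_pos: [0.3892, -0.1061, 0.2993]
tool_rot: [0.033, 1.571, -0.033]
contact_force: [-0.1, -0.3, -0.0]
opening: 0.0
```

{"api": "move_arm", "payload": {"increments": [[[0,0,0,0],[0,0,0,0],[0,0,0,0],[0,0,0,0],[0,0,0,0],[0,0,0,0],[0,0,0,0],[0,0,0,0],[0,0,0,0],[0,0,0,0],[0,0,0,0],[0,0,0,0],[0,0,0,0],[0,0,0,0],[0,0,0,0],[0,0,0,0],[0,0,0,0],[0,0,0,0],[0,0,0,0],[0,0,0,0]]]}}

```text
t: 42.17
tool_pos: [0.3892, -0.1061, 0.2993]
tool_rot: [0.033, 1.571, -0.033]
contact_force: [-0.9, -0.9, 0.3]
opening: -0.0002
```

```bash
cat >> h.py <<'E'
def box(P):return (P-np.array([.5735,-.1135,0]))@np.array([[np.cos(-.042),-np.sin(-.042),0],[np.sin(-.042),np.cos(-.042),0],[0,0,1]])
def lidbail():
    s=ctrl.get_image("scene");B=box(pts(s));h=cv2.cvtColor(s["pixels"],cv2.COLOR_RGB2HSV)
    m=(B[...,2]>.05)&(B[...,2]<.2)&(abs(B[...,1])<.14)&(abs(B[...,0])<.07)&(h[...,0]>60)&(h[...,0]<90)&(h[...,1]>80)
    q=B[m];print("lid n",len(q),"z front/back",np.polyval(np.polyfit(q[:,0],q[:,2],1),[-.07,.07]).round(4))
    m=(h[...,0]<14)&(h[...,1]>120)&(B[...,0]<-.06)&(B[...,0]>-.18)&(abs(B[...,1])<.04)&(B[...,2]>.03)&(B[...,2]<.13);q=B[m]
    if len(q): print("grip",len(q),q.mean(0).round(4),q.min(0).round(3),q.max(0).round(3))
    w=ctrl.get_image("wrist")
    return np.hstack([cv2.resize(w["pixels"],(400,300)),cv2.resize(s["pixels"][80:290,150:430],(400,300))])
E
python3 - <<'E'
from h import *
save("c6.png",lidbail())
plan(.3885,-.106,.070,-2.4)
E
```

```text
lid n 2653 z front/back [0.0768 0.0785]
grip 57 [-0.15    0.0033  0.0599] [-0.155 -0.028  0.055] [-0.142  0.03   0.064]
pos [ 0.3892 -0.1061  0.2993] jawyaw -2.4 tilt [ 0.  0. -1.] q6 -0.41 F [ 0.9 -0.4 -0. ] open 0.0003
turn units 0.0001 rows>= 1  shift pre-turn units [ 9.173e-01  2.000e-04 -2.700e-03]
 shift post-turn units [ 9.173e-01  2.000e-04 -2.700e-03] world [-7.000e-04  1.000e-04 -2.293e-01]
```

View pics/c6.png

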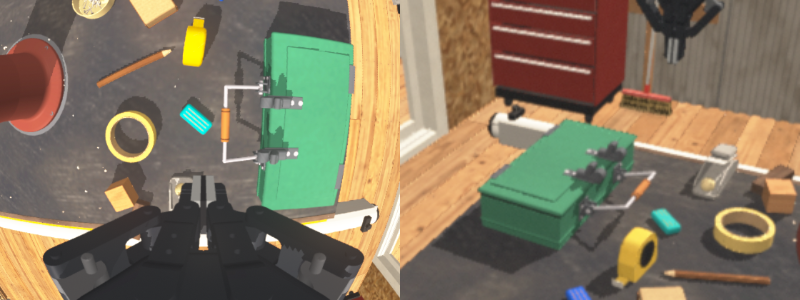

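The lid is flat on the gasket, with front and back heights of 77 and 78 mm. The bail is still low at the front. I'm lowering in front of the grip and pushing it up along its arc.

{"api": "move_arm", "payload": {"increments": [[[0.05,0,0,0],[0.13,0,0,0],[0.13,0,0,0],[0.13,0,0,0],[0.13,0,0,0],[0.13,0,0,0],[0.13,0,0,0],[0.06,0,0,0],[0.043,0,0,0],[0,0,0,0],[0,0,0,0]]]}}

```text
t: 43.18
tool_pos: [0.3891, -0.1061, 0.066]
tool_rot: [0.033, 1.571, -0.033]
contact_force: [0.8, -0.6, 0.6]
opening: 0.0002
```

{"api": "move_arm", "payload": {"increments": [[[0,0,0.028,0],[0,0,0.028,0],[-0.013,0,0.011,0],[-0.013,0,0.011,0],[-0.013,0,0.011,0],[-0.013,0,0.011,0],[-0.0135,0,0.0144,0],[-0.0135,0,0.0144,0],[-0.0135,0,0.0144,0],[-0.0135,0,0.0144,0],[0,0,0,0],[0,0,0,0]]]}}

```text
t: 44.18
tool_pos: [0.4288, -0.1078, 0.0928]
tool_rot: [0.033, 1.57, -0.033]
contact_force: [-0.5, -0.7, 0.2]
opening: -0.0003
```

Run:
```python
from h import *
save("c7.png",lidbail())
p,M,o=tool();print(box(p),o["contact_force"])
```

```text
lid n 2581 z front/back [0.077  0.0785]
grip 53 [-0.1499  0.0041  0.06  ] [-0.155 -0.026  0.055] [-0.142  0.029  0.063]
[-0.14537234 -0.00022471  0.09225156] [-0.2147728   0.17184423  0.61368195]
```

The grip did not move. The closed fingers are thinner than I assumed and passed over it. I'm backing off, going lower and feeling for contact.

{"api": "move_arm", "payload": {"increments": [[[-0.02,0,-0.05,0],[0,0,-0.11,0],[0.06,0,0,0],[0.08,0,0,0],[0,0,0,0],[0,0,0.05,0],[0,0,0.02,0],[0,0,0,0],[0,0,0,0]]]}}

```text
t: 45.03
tool_pos: [0.4061, -0.1068, 0.0628]
tool_rot: [0.033, 1.571, -0.032]
contact_force: [-1.8, -0.8, 0.8]
opening: -0.0001
```

{"api": "move_arm", "payload": {"increments": [[[0,0,0.01,0],[0,0,0.01,0],[0,0,0,0]]]}}

```text
t: 45.28
tool_pos: [0.4061, -0.1066, 0.0608]
tool_rot: [0.032, 1.585, -0.031]
contact_force: [-17.4, -1.5, 6.3]
opening: -0.0001
```

{"api": "move_arm", "payload": {"increments": [[[0,0,0.01,0],[0,0,0.01,0],[0,0,0,0]]]}}

```text
t: 45.53
tool_pos: [0.4058, -0.1065, 0.0584]
tool_rot: [0.032, 1.599, -0.03]
contact_force: [-31.9, -4.7, 8.8]
opening: -0.0001
```

Run:
```python
from h import *
save("c8.png",lidbail())
p,M,o=tool();print(box(p),o["contact_force"])
```

```text
lid n 2621 z front/back [0.0771 0.0784]
grip 40 [-0.1505  0.0142  0.0571] [-0.156 -0.009  0.053] [-0.144  0.03   0.064]
[-1.67855357e-01 -2.79350308e-05  5.83087401e-02] [-30.20960572  -4.61572938   8.30622093]
```

View pics/c8.png

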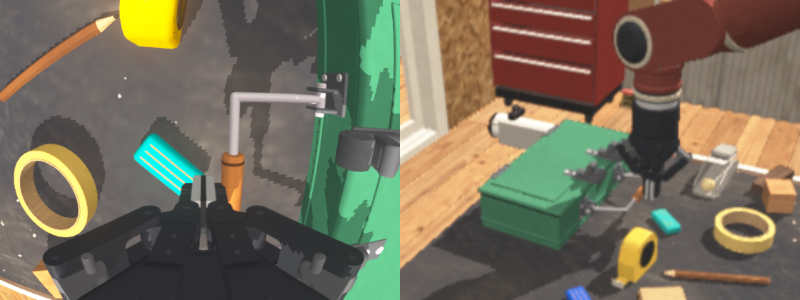

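The fingers did make contact. At this low angle a level push mostly jams against the stiff bail (32 N and no motion), so I'll grip the sleeve and lead it round the arc instead.

{"api": "move_arm", "payload": {"increments": [[[0,0,-0.06,0],[0,0,-0.03,0],[-0.1,0,0,0],[-0.15,0,0,0],[0,0,0,0],[0,0,0,0]]], "gripper": 0.55}}

```text
t: 46.13
tool_pos: [0.396, -0.1073, 0.1287]
tool_rot: [0.03, 1.563, -0.035]
contact_force: [0.3, 1.4, 0.2]
opening: 0.038
```

Run:
```python
from h import *
save("c9.png",lidbail())
plan(.5735-.1475,-.1135+.0062,.058,-2.4)
```

```text
lid n 2655 z front/back [0.0768 0.0785]
grip 54 [-0.1513  0.004   0.0561] [-0.156 -0.027  0.05 ] [-0.144  0.029  0.06 ]
pos [ 0.3938 -0.1063  0.1252] jawyaw -2.4 tilt [ 0.001 -0.    -1.   ] q6 -0.41 F [-0.3 -0.5 -0.2] open 0.0383
turn units 0.0001 rows>= 1  shift pre-turn units [0.2691 0.0014 0.1286]
 shift post-turn units [0.2691 0.0014 0.1286] world [ 0.0322 -0.001  -0.0672]
```

{"api": "move_arm", "payload": {"increments": [[[0,0,0.08,0],[0,0,0.0435,0],[0,0,0,0],[0.08,0,0,0],[0.08,0,0,0],[0.06,0,0,0],[0.04,0,0,0],[0.024,0,0,0],[0,0,0,0],[0,0,0,0]]]}}

```text
t: 47.07
tool_pos: [0.4243, -0.1075, 0.0541]
tool_rot: [0.033, 1.571, -0.033]
contact_force: [-0.0, -0.0, 0.1]
opening: 0.0384
```

{"api": "move_arm", "payload": {"increments": [[[0,0,0,0],[0,0,0,0],[0,0,0,0],[0,0,0,0],[0,0,0,0],[0,0,0,0],[0,0,0,0]]], "gripper": 1, "squeeze": 50}}

```text
t: 47.65
tool_pos: [0.4238, -0.1078, 0.0545]
tool_rot: [0.032, 1.572, -0.033]
contact_force: [-5.5, -1.2, 3.0]
opening: 0.0118
```

{"api": "move_arm", "payload": {"increments": [[[-0.0205,0,0.0075,0],[-0.0205,0,0.0097,0],[-0.0205,0,0.012,0],[-0.0206,0,0.0155,0],[-0.0206,0,0.0173,0],[-0.018,0,0.019,0],[-0.016,0,0.021,0],[0,0,0,0]]]}}

```text
t: 48.32
tool_pos: [0.4431, -0.1086, 0.0891]
tool_rot: [0.032, 1.594, -0.031]
contact_force: [-34.3, -0.9, 27.0]
opening: 0.0119
```

Run:
```python
from h import *
save("c10.png",lidbail())
p,M,o=tool();print(box(p),M[:,0],o["contact_force"],o["opening"])
```

```text
lid n 2511 z front/back [0.0775 0.0782]
grip 39 [-0.1316  0.0163  0.0877] [-0.137 -0.004  0.082] [-0.124  0.03   0.091]
[-0.13050637 -0.00058571  0.08906502] [-2.27349027e-02  9.78692957e-04 -9.99741050e-01] [-33.22484618  -0.47690179  25.88065834] 0.011870211677561731
```

{"api": "move_arm", "payload": {"increments": [[[-0.012,0,-0.006,0],[-0.008,0,0,0],[0,0,0,0],[0,0,0,0]]]}}

```text
t: 48.75
tool_pos: [0.4467, -0.1088, 0.0935]
tool_rot: [0.032, 1.576, -0.033]
contact_force: [-9.3, -1.9, 3.8]
opening: 0.0117
```

Run:
```python
from h import *
save("c11.png",lidbail())
p,M,o=tool();print(box(p),M[:,0],o["contact_force"],o["opening"])
```

```text
lid n 2508 z front/back [0.0775 0.0783]
grip 36 [-0.1271  0.0141  0.0917] [-0.133 -0.006  0.087] [-0.119  0.031  0.098]
[-0.12691284 -0.00060136  0.09351239] [-5.48886173e-03 -3.49542530e-04 -9.99984875e-01] [-8.97895118 -1.72933701  3.66532221] 0.0116362561703116
```

View pics/c11.png

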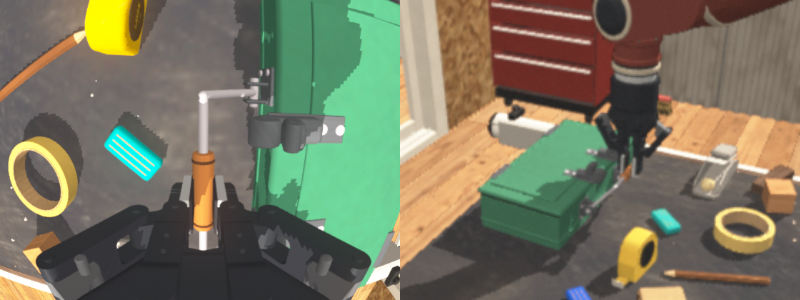

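The sleeve is firmly held at (205,190) and the force is down to about 10 N. I'm going on along the arc.

{"api": "move_arm", "payload": {"increments": [[[-0.015,0,0.019,0],[-0.013,0,0.021,0],[-0.01,0,0.021,0],[-0.008,0,0.021,0],[0,0,0,0],[0,0,0,0]]]}}

```text
t: 49.35
tool_pos: [0.4689, -0.1098, 0.1075]
tool_rot: [0.032, 1.573, -0.033]
contact_force: [-9.5, 0.3, 12.0]
opening: 0.0119
```

Run:
```python
from h import *
save("c12.png",lidbail())
p,M,o=tool();print(box(p),M[:,0],o["contact_force"],o["opening"])
```

```text
lid n 2510 z front/back [0.0784 0.0778]
grip 40 [-0.1048  0.0151  0.1029] [-0.111 -0.009  0.095] [-0.097  0.03   0.105]
[-0.1047014  -0.00065504  0.1074391 ] [-1.99366523e-03 -5.70420601e-04 -9.99997850e-01] [-9.66285674  0.15191856 13.44036268] 0.011460155497340502
```

{"api": "move_arm", "payload": {"increments": [[[-0.007,0,0.02,0],[-0.005,0,0.02,0],[-0.002,0,0.02,0],[0,0,0.02,0],[0,0,0.01,0],[0,0,0,0],[0,0,0,0]]]}}

```text
t: 50.03
tool_pos: [0.4889, -0.1106, 0.1121]
tool_rot: [0.032, 1.581, -0.032]
contact_force: [-23.7, 2.2, 26.1]
opening: 0.0117
```

Run:
```python
from h import *
save("c13.png",lidbail())
p,M,o=tool();print(box(p),M[:,0],o["contact_force"],o["opening"])
```

```text
lid n 2421 z front/back [0.0781 0.0777]
grip 31 [-0.0849  0.0156  0.1056] [-0.091 -0.008  0.101] [-0.077  0.028  0.108]
[-0.08465994 -0.00070882  0.11214454] [-1.01191688e-02 -1.27210497e-04 -9.99948792e-01] [-22.88751121   1.88770216  25.72994723] 0.011700919800214527
```

{"api": "move_arm", "payload": {"increments": [[[0,0,0.008,0],[0,0,0.008,0],[0,0,0,0],[0,0,0,0]]]}}

```text
t: 50.47
tool_pos: [0.4893, -0.1106, 0.112]
tool_rot: [0.032, 1.592, -0.032]
contact_force: [-38.4, 2.3, 37.2]
opening: 0.0118
```

{"api": "move_arm", "payload": {"increments": [[[0,0,0,0],[0,0,0,0],[0,0,0,0],[0,0,0,0],[0,0,0,0]]], "gripper": 0.6}}

```text
t: 50.88
tool_pos: [0.4959, -0.1105, 0.1086]
tool_rot: [0.033, 1.569, -0.033]
contact_force: [-0.4, 0.1, 0.2]
opening: 0.0342
```

{"api": "move_arm", "payload": {"increments": [[[-0.05,0,0,0],[-0.1,0,0,0],[-0.15,0,0,0],[-0.15,0,0,0],[-0.15,0,-0.1,0],[-0.15,0,-0.15,0],[0,0,-0.15,0],[0,0,0,0],[0,0,0,0]]]}}

```text
t: 51.63
tool_pos: [0.4047, -0.1067, 0.2867]
tool_rot: [0.032, 1.566, -0.035]
contact_force: [-0.3, 0.5, 0.8]
opening: 0.0342
```

Run:
```python
from h import *
a=lidbail()
s=ctrl.get_image("scene")["pixels"][120:230,200:340]
save("c14.png",np.hstack([a[:,:400],cv2.resize(s,(400,300))]))
p,M,o=tool();print(box(p),o["contact_force"])
```

```text
lid n 2617 z front/back [0.0762 0.0784]
grip 55 [-0.0868  0.0025  0.1048] [-0.092 -0.033  0.099] [-0.078  0.028  0.109]
[-0.16788316 -0.00031379  0.28480088] [-0.53686615  0.38716812 -0.2841533 ]
```

View pics/c14.png

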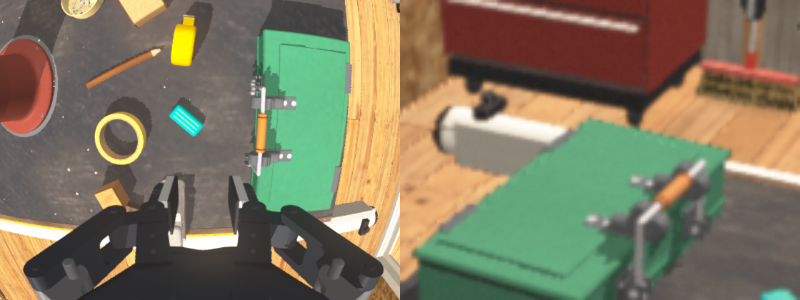

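Run:
```python
from h import *
for i in range(3): lidbail()
print(ctrl.finish_job(), ctrl.get_obs()["t"])
```

```text
lid n 2612 z front/back [0.0762 0.0783]
grip 54 [-0.0866  0.0013  0.1047] [-0.092 -0.034  0.099] [-0.078  0.028  0.109]
lid n 2613 z front/back [0.0761 0.0783]
grip 54 [-0.0866  0.0014  0.1048] [-0.092 -0.034  0.1  ] [-0.078  0.03   0.109]
lid n 2632 z front/back [0.0762 0.0784]
grip 56 [-0.0868  0.0021  0.1047] [-0.092 -0.031  0.1  ] [-0.078  0.029  0.11 ]
the job is handed in; nothing more can be done
the job is handed in; nothing more can be done
```

I put away all five beech tenons that were on the table (two short, one middle, two long), shut the lid and clamped it with the bail. I handed the job in at about 52 s of robot time; no verdict is reported.

- **Tenons:** The pictures taken before the lid closed showed all five flat, each across its proper row. I left the blue and turquoise look-alikes, the dark walnut offcut and the tools alone.
- **Bail:** Three last readings agreed. The grip stands upright over its pivot, at x about -0.087 m in the box frame against -0.086 m given. While I still held it, 38 N in x gave no further motion, so it is against the stop horns.
- **Lid:** The front dropped about 0.7 mm after clamping. The stated squeeze should give about 1.3 mm. That points to a clamped lid, but the depth camera is too coarse to prove the snap by itself.
- **Failed tries:** The first push on the bail passed over the grip without touching it. The second pressed at 32 N and pushed the bail a few millimetres down instead of up. I then gripped the sleeve and led it round its arc. The wrist force peaked at about 53 N, below the 120 N limit.

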